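Read the warmed bowl with the infrared thermometer and hold it up level

ROBOT

A 6-joint arm with a two-finger parallel gripper is mounted at the origin on the work surface. World frame = base frame: x ahead of the robot, y to its left, z up, the work surface at z = 0. Lengths are in mm, angles in degrees, forces in N, time in s.
With the tool pointing down it reaches from about 350 to 850 mm from the base axis. Payload 8.1 kg.
Tool frame: the origin (TCP) lies between the finger pads; the fingertips stand 17 mm ahead of it and the grasp point (between the pads) lies 2 mm behind it; z points along the fingers, y is the line along which they close (so a half turn about z gives the same grasp; the last joint's range is limited). The gripper opens to 85 mm and grips with 20 to 120 N. Pads are 22 mm wide; open, the fingers measure 114 mm over their backs; the gripper's body (76 mm by 85 mm) begins 54 mm behind the grasp point. The pads swing forward as they close: fully open they stand 13 mm farther back than shut.
Start: joints at [71.54, 7.471, 85.268, -0, 87.261, -4.893], TCP at [140.733, 583.266, 248.292] pointing down, gripper open.
Joint ranges: [-169.43, 169.43], [-51.17, 129.36], [1.28, 143.12], [-76.62, 256.62], [0, 156.53], [-152.29, 152.29]. Speed limits (degrees/s): [136.94, 136.94, 159.86, 180, 180, 180].

INTERFACE

Orientations are given as [roll, pitch, yaw] about the fixed x, y, z axes, in that order (R = Rz(yaw) Ry(pitch) Rx(roll)).
In Python, from bench import sense, snapshot, hand_in, trace, place_of gives the robot as it stands.
- The arm moves only by the shell command python3 -m handwheel 'ROWS' [FORCE]. ROWS is JSON, a list of rows, each a list of 7 numbers: the opening, from -1 (shut) to 1 (fully open), then the shift along the tool's x, y, z in cm, then the turn, a rotation vector about the tool's x, y, z in rad. A call has 1 to 12 rows; each row shifts and turns the commanded pose from where the row before left it, along the tool's axes as they then stand; what a row does not reach is not made up. A row lasts 1/12 s, in which the tool goes at most 41.7 mm and 7.16 degrees, less where a joint would pass 70% of its speed; a pose out of reach is approached as far as the arm can. A call with a gripper value outside its range is refused whole. The fingers move at their own pace and stop on an object; FORCE is the grip in N (left out, the last holds). Time passes only in rows, so rows that do not move let the fingers close. It gives the time, the measured TCP pose, the force, the opening and the grip force at its end, in the units of the state.
- sense(): the state, without advancing time (a new reading comes with each control period).
- snapshot(name): name is "scene" or "top"; returns a dict with "image" (400x640x3 uint8, red, green, blue), "intrinsics" (3x3 intrinsics, pixels), "R" (3x3) and "t" (3): a world point X has camera coordinates R X + t. Camera axes: x right, y down, z forward; pixel columns grow to the right and rows downward; lengths in mm; the calibration is good to about 2 mm. A picture is of the moment at which its call begins. There is no depth.
- hand_in(): hands the job in; it is judged then, once.
Trained networks look in a picture, given as the dict that the camera call returned (one of the last four; its "shot" number tells which), for a name from the list of things; names that differ only in an ending like _2 or _b are one class to them, and where a whole thing is asked for, a point or a joint stands for the part that bears it (a point fixed in the world has none). Each returns a list of dicts, best first, with "conf" (0 to 1); they miss things now and then, are a little off and sometimes report something else, mostly with a low value. They report only what shows in the picture. A call takes as long as a camera call. They do not tell look-alikes from the thing itself.
- trace(picture, query): "pixels" (400x640 bool, what is visible of it).
- place_of(picture, query): "location" ([x, y, z] in mm, in world coordinates, good to about 4 mm: a listed point, or the origin of a listed thing).
The state is a dict: "time": time; "joint_pos": joint angles; "qd": joint speeds; "joint_efforts": joint torques, N m; "tool_pos": TCP position; "tcp_rot": TCP orientation; "ft_force": force on the tool from outside, world axes, zero at the start; "wrist_torque": the same for the moment, N m; "finger_gap": finger opening in mm; "grip_force": force on a finger pad.
Only numpy, scipy, OpenCV 4.12 (cv2) and the standard library are available. Lean on these libraries where they do the work, as an engineer would, in place of code of your own. Each camera call takes 0.05 s, during which the arm holds its last target. There are 200 camera calls.

TASK

Take the yellow infrared thermometer out of its cradle and, holding it level, point its lens straight at the middle of the black tab on the outer aluminium bowl from about 10 cm away, keeping it still there for at least a second to take the reading. Then raise it to about 30 cm above the worktop and finish while still holding it there in the gripper, level and still, so that I can read its display. Do not shift the bowls, timer, scraper or spatula.

Things in the scene. Friction and masses are not known exactly. Their poses are not given: they have to be found in the camera images.
- thermometer_center (a point): Centre of the yellow bar-shaped infrared thermometer: 150 mm long (x), 36 wide (y), 28 high (z), 0.13 kg, balanced here. +x is the beam, out of the black lens end; z up; green display on top near the -x end. It starts level in the cradle, centre 44 mm above the worktop; the middle 100 mm of its sides is free to grip across, 22 mm clear below. It reads by itself, no button to press.
- lens (a point): Centre of the thermometer's lens face, 83 mm ahead (+x) of the thermometer's centre, at its mid-height; axes as the thermometer's; the beam leaves along +x.
- cradle: Fixed dark charging cradle, 160 x 70 mm, 8 mm base plate; origin at its underside's centre, x along the thermometer. Two grey saddles, 14 mm thick, at x = -58 and +58 mm carry the thermometer 30 mm above the worktop; their cheeks reach to 40 mm. Lift it straight up.
- tab (a point): Middle of the outer face of the matt black tab (44 mm wide, 56 mm high, upright) that is clipped over the rim of the outer bowl, 89 mm above the worktop. Its +x points level outward, away from the bowl, square to the tab. The bowl's axis is 110 mm behind it (-x). Seen from above, the tab is the black patch on the rim.
- bowl: The outer, loose aluminium mixing bowl, 210 mm across the rim, 115 mm high (121 mm at the tab); origin at its underside's centre; its +x points to the tab. To be left where it is.
- inner_bowl: The smaller aluminium bowl nested in the outer one, 176 mm across, its rim 107 mm above the worktop; origin at its underside's centre. Leave alone.
- timer: Red plastic kitchen timer, round, 72 mm across, 59 mm high; origin at its underside's centre. Leave alone.
- scraper: Steel bench scraper lying flat, 105 x 150 mm, with a black handle 24 mm high along its -x edge; origin at its underside's centre. Leave alone.
- spatula: Green silicone spatula lying flat along its x, under 300 mm long and under 30 mm high. Leave alone.
Not all that is in view belongs to the job. Of the things shaped like the part that bears thermometer_center, the yellow one is meant.

How it is judged (in metres and radians):
On the way, in this order (a step that is already met when the one before it is completed fails the run):
1. the thermometer is lifted clear of its cradle in the gripper (height (world z) of thermometer_center above 0.056 m and contact force between the fingers and thermometer above 1 N and contact force between thermometer and cradle below 0.05 N), for 0.1 s.
2. the lens is held still and level, pointing squarely at the tab from 5 to 16 cm, the beam within 18 mm of the tab's middle (x of tab in the frame of lens between 0.05 and 0.16 m and y of tab in the frame of lens between -0.018 and 0.018 m and z of tab in the frame of lens between -0.018 and 0.018 m and angle between the x axis of lens and the x axis of tab, either way round below 0.3 rad and angle between thermometer_center's own z axis and vertical below 0.13 rad and contact force between the fingers and thermometer above 1 N and linear speed of thermometer below 0.04 m/s and angular speed of thermometer below 0.3 rad/s), for 0.9 s.
At the end, for the whole second after the job is handed in: The thermometer is in the fingers, its centre 25 to 36 cm above the worktop, tilted less than 0.13 rad, slower than 4 cm/s and 0.3 rad/s; the bowls, timer, scraper and spatula are within 2 cm of where they started (height (world z) of thermometer_center between 0.25 and 0.36 m and angle between thermometer_center's own z axis and vertical below 0.13 rad and contact force between the fingers and thermometer above 1 N and linear speed of thermometer below 0.04 m/s and angular speed of thermometer below 0.3 rad/s and distance of each of tab, inner_bowl, timer, scraper, spatula from where it was at the start of the episode below 0.02 m); the arm keeps its last pose, push and grip.
It fails at once if a bowl, the timer, the scraper or the spatula is shifted by more than 2 cm (distance of any of tab, inner_bowl, timer, scraper, spatula from where it was at the start of the episode above 0.02 m).
It also fails if it takes over 38 s, if anything falls off the work surface, if the arm or the gripper's body presses on something with over 40 N, if the wrist force passes 120 N, or if a joint passes its speed limit or range.

## Working session

There is one attempt and no reset: what is moved stays moved. The work goes in short steps, Python scripts to look and compute and a shell command to move; the robot and the scene stay as the last step left them, time stands still between calls to the robot, and variables do not carry over. Pictures are saved under pics/ and viewed, at most 10 in all, crops included, and the job is handed in when it is done.

```bash
mkdir -p pics; python3 - <<'E'
from bench import *
import cv2,numpy as np
s=sense();print(s['time'],s['tool_pos'],s['tcp_rot'],s['finger_gap'])
P={n:snapshot(n) for n in("scene","top")}
for n,p in P.items():
    cv2.imwrite(f'pics/{n}0.png',p['image'][:,:,::-1])
    for q in["thermometer_center","lens","cradle","tab","bowl","timer","scraper","spatula"]:
        print(n,q,[(round(d['conf'],2),np.round(d['location']).tolist(),np.round((lambda c:(c[:2]/c[2]))(p['intrinsics']@(p['R']@np.array(d['location'])+p['t']))).tolist()) for d in place_of(p,q)[:3]])
E
```

```text
0.0 [140.58362503 582.76058409 247.23623722] [-1.79894121e+02 -8.10877552e-03  1.66432233e+02] 85.6364313784337
scene thermometer_center [(0.85, [514.0, -185.0, 48.0], [288.0, 222.0]), (0.85, [322.0, -171.0, 14.0], [273.0, 178.0]), (0.64, [473.0, -376.0, 8.0], [214.0, 242.0])]
scene lens [(0.91, [584.0, -139.0, 43.0], [315.0, 239.0]), (0.9, [393.0, -407.0, 15.0], [195.0, 221.0]), (0.89, [223.0, -502.0, 12.0], [151.0, 187.0])]
scene cradle [(0.88, [516.0, -186.0, 2.0], [290.0, 233.0])]
scene tab [(0.73, [625.0, 88.0, 84.0], [408.0, 213.0])]
scene bowl [(0.75, [617.0, 195.0, -2.0], [436.0, 218.0])]
scene timer [(0.7, [666.0, -332.0, -2.0], [251.0, 303.0])]
scene scraper [(0.59, [367.0, 176.0, -2.0], [387.0, 159.0])]
scene spatula [(0.83, [755.0, -72.0, -1.0], [369.0, 297.0])]
top thermometer_center [(0.74, [513.0, -187.0, 44.0], [368.0, 199.0]), (0.63, [476.0, -376.0, 14.0], [436.0, 211.0]), (0.63, [322.0, -173.0, 12.0], [364.0, 270.0])]
top lens [(0.98, [229.0, -499.0, 13.0], [487.0, 302.0]), (0.95, [395.0, -409.0, 16.0], [450.0, 241.0]), (0.9, [585.0, -135.0, 44.0], [348.0, 173.0])]
top cradle [(0.59, [514.0, -186.0, 5.0], [366.0, 200.0])]
top tab [(0.83, [624.0, 84.0, 87.0], [264.0, 157.0])]
top bowl []
top timer [(0.63, [670.0, -335.0, -2.0], [416.0, 144.0])]
top scraper [(0.94, [367.0, 179.0, 1.0], [235.0, 257.0])]
top spatula [(0.78, [756.0, -68.0, 1.0], [321.0, 117.0])]
```

View pics/scene0.png

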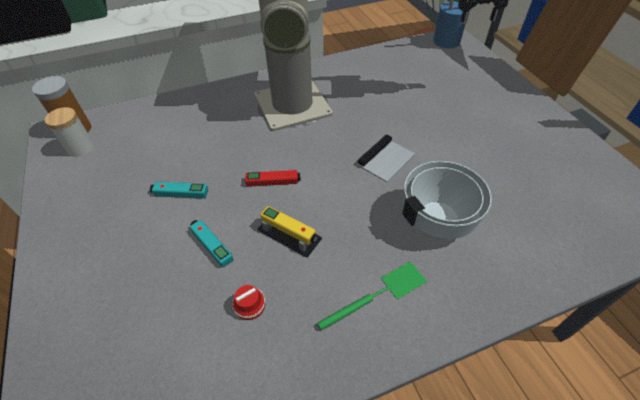

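View pics/top0.png

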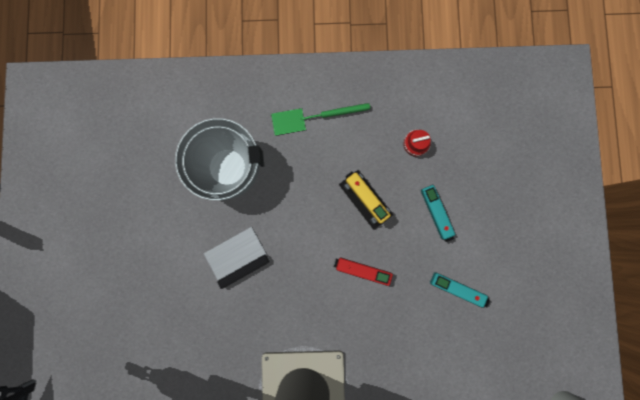

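```bash
cat > h.py <<'E'
from bench import *
import cv2,numpy as np
def back(p,uv,z):
    R=np.array(p['R']);C=-R.T@p['t'];d=R.T@np.linalg.inv(p['intrinsics'])@[uv[0],uv[1],1.];return C+d*(z-C[2])/d[2]
E
python3 - <<'E'
from h import *
p=snapshot("top")
cv2.imwrite('pics/crop.png',cv2.resize(p['image'][120:280,220:480,::-1],None,fx=3,fy=3,interpolation=2))
for q,z in(("thermometer_center",58),("tab",121),("bowl",115)):
    for d in trace(p,q)[:3]:
        m=d['pixels'];ys,xs=np.nonzero(m);r=cv2.minAreaRect(np.c_[xs,ys].astype(np.float32))
        b=cv2.boxPoints(r);print(q,d['conf'],m.sum(),r,[back(p,c,z)[:2].round().tolist() for c in b],back(p,r[0],z)[:2].round(1))
for q in ("bowl","inner_bowl"): print(place_of(p,q)[:2])
m=(p['image'].max(2)<60).astype(np.uint8)
n,l,st,ce=cv2.connectedComponentsWithStats(m)
for i in range(1,n):
    if st[i,4]>15: print(st[i],ce[i].round(1),back(p,ce[i],121)[:2].round(1))
E
```

```text
thermometer_center 0.96 801 ((366.80487060546875, 196.756103515625), (59.658382415771484, 14.367987632751465), 51.34019470214844) [[569.0, -121.0], [592.0, -151.0], [465.0, -245.0], [443.0, -214.0]] [ 516.9 -183.1]
thermometer_center 0.92 758 ((363.2500305175781, 270.25), (59.45082092285156, 14.230249404907227), 18.434946060180664) [[335.0, -88.0], [369.0, -101.0], [317.0, -245.0], [283.0, -232.0]] [ 325.8 -166.4]
thermometer_center 0.89 793 ((459.9165344238281, 289.9741516113281), (61.911949157714844, 13.471380233764648), 24.341089248657227) [[288.0, -334.0], [319.0, -350.0], [250.0, -491.0], [220.0, -475.0]] [ 268.9 -412.8]
tab 0.65 2057 ((219.5, 158.0), (82.0, 87.0), 90.0) [[727.0, 298.0], [720.0, 78.0], [512.0, 81.0], [519.0, 297.0]] [618.6 188.2]
bowl 0.71 1708 ((217.09278869628906, 159.92904663085938), (82.8935775756836, 83.03376007080078), 52.594642639160156) [[639.0, 343.0], [765.0, 176.0], [591.0, 50.0], [469.0, 216.0]] [615.2 196. ]
[]
[{'location': [615.9, 194.3, 6.9], 'conf': 0.74}]
[57 31 35  5 50] [74.7 33.3] [958.3 563.6]
[249 145  16  23 274] [256.7 155.2] [622.7  94.8]
[180 171  22  23  55] [189.1 183.5] [556.3 264.2]
[363 178  24  30  76] [373.8 191.2] [ 523.5 -193.6]
[339 180  42  49 374] [359.2 205.2] [ 489.9 -156.2]
[390 211   4   8  16] [391.2 214.2] [ 465.5 -234. ]
[445 237  10   5  32] [449.7 239.1] [ 400.9 -373.2]
[218 255  52  33 542] [243.8 271.5] [336.5 129.9]
[334 259   4   8  17] [335.6 262.6] [351.7 -93.9]
[  0 293   7  11  43] [  2.1 297.5] [289.9 719.9]
[485 298   5   9  29] [487.1 302.6] [ 247.3 -453.5]
[  0 300  20  24 206] [  7.  311.3] [256.7 706.2]
[ 17 312  16  23 141] [ 25.6 323.1] [227.6 659.5]
[   0  321   35   79 1557] [ 13.9 366.4] [127.2 683.3]
[ 284  369   45   31 1106] [306.6 386.1] [ 65.3 -16.2]
[369 389   4   8  17] [370.3 392.9] [  46.2 -165.8]
[242 390   5   5  16] [244.  391.8] [ 55.9 132. ]
[227 393   5   7  25] [228.5 396.3] [ 46.4 168.8]
```

View pics/crop.png

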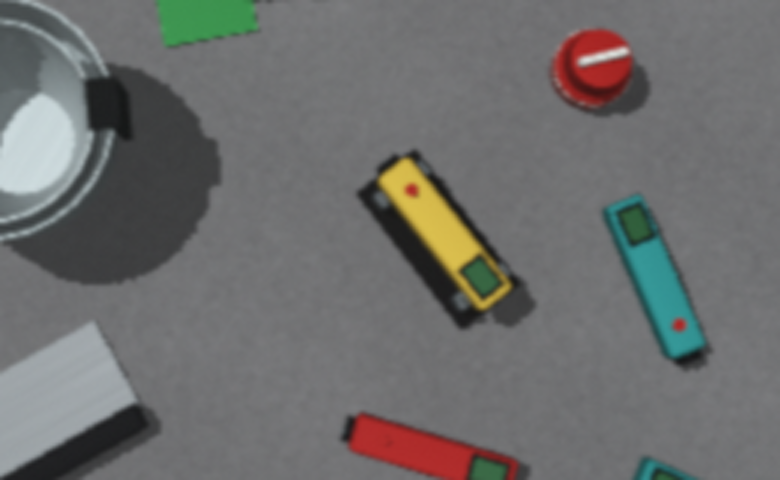

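Candidates in the top view are yellow (367,197), red (363,270), teal (437,211) and teal (460,290). I choose the yellow one: the crop shows it sitting on the dark cradle, with its black lens end at upper left and its display at lower right. The black tab is on the rim at (257,155), facing right.

```bash
cat >> h.py <<'E'
from scipy.spatial.transform import Rotation as Ro
from scipy.linalg import logm,expm
def T(pos,rpy):
    M=np.eye(4);M[:3,:3]=Ro.from_euler('xyz',rpy,degrees=True).as_matrix();M[:3,3]=pos;return M
def row(A,B,n):
    D=expm(np.real(logm(np.linalg.inv(A)@B))/n)
    print(n,'rows: shift cm',(D[:3,3]/10).round(3),'turn',Ro.from_matrix(D[:3,:3]).as_rotvec().round(4))
E
python3 - <<'E'
from h import *
for n,z in(("top",58),("scene",50)):
    p=snapshot(n);h=cv2.cvtColor(p['image'],cv2.COLOR_RGB2HSV)
    m=cv2.inRange(h,(20,120,60),(35,255,255));k,l,st,ce=cv2.connectedComponentsWithStats(m);i=1+st[1:,4].argmax()
    ys,xs=np.nonzero(l==i);pts=np.array([back(p,c,z)[:2] for c in np.c_[xs,ys]],np.float32)
    print(n,st[i],cv2.minAreaRect(pts))
row(T([140.7,583.3,248.3],[180,0,166.4]),T([514,-186,160],[180,0,36]),28)
E
```

```text
top [346 172  45  52 738] ((515.6870727539062, -184.54888916015625), (151.6822967529297, 40.712646484375), 36.34294128417969)
scene [261 206  55  39 788] ((520.43359375, -191.3807830810547), (156.49134826660156, 46.041236877441406), 36.68014907836914)
28 rows: shift cm [-3.739  0.819  0.315] turn [ 0.     -0.      0.0813]
```

```bash
python3 -m handwheel '[[1,-3.74,0.82,0.315,0,0,0.0813],[1,-3.74,0.82,0.315,0,0,0.0813],[1,-3.74,0.82,0.315,0,0,0.0813],[1,-3.74,0.82,0.315,0,0,0.0813],[1,-3.74,0.82,0.315,0,0,0.0813],[1,-3.74,0.82,0.315,0,0,0.0813],[1,-3.74,0.82,0.315,0,0,0.0813],[1,-3.74,0.82,0.315,0,0,0.0813],[1,-3.74,0.82,0.315,0,0,0.0813],[1,-3.74,0.82,0.315,0,0,0.0813]]' 40
python3 -m handwheel '[[1,-3.74,0.82,0.315,0,0,0.0813],[1,-3.74,0.82,0.315,0,0,0.0813],[1,-3.74,0.82,0.315,0,0,0.0813],[1,-3.74,0.82,0.315,0,0,0.0813],[1,-3.74,0.82,0.315,0,0,0.0813],[1,-3.74,0.82,0.315,0,0,0.0813],[1,-3.74,0.82,0.315,0,0,0.0813],[1,-3.74,0.82,0.315,0,0,0.0813],[1,-3.74,0.82,0.315,0,0,0.0813]]'
python3 -m handwheel '[[1,-3.74,0.82,0.315,0,0,0.0813],[1,-3.74,0.82,0.315,0,0,0.0813],[1,-3.74,0.82,0.315,0,0,0.0813],[1,-3.74,0.82,0.315,0,0,0.0813],[1,-3.74,0.82,0.315,0,0,0.0813],[1,-3.74,0.82,0.315,0,0,0.0813],[1,-3.74,0.82,0.315,0,0,0.0813],[1,-3.74,0.82,0.315,0,0,0.0813],[1,-3.74,0.82,0.315,0,0,0.0813],[1,0,0,0,0,0,0],[1,0,0,0,0,0,0],[1,0,0,0,0,0,0]]'
python3 - <<'E'
from h import *
s=sense();print(s['tool_pos'],s['tcp_rot'])
A=T(s['tool_pos'],s['tcp_rot']);row(A,T([514.5,-185.5,42],[180,0,36.4]),5)
p=snapshot("scene");cv2.imwrite('pics/hover.png',cv2.resize(p['image'][120:300,180:440,::-1],None,fx=3,fy=3))
E
```

```text
time: 2.13
tool_pos: [487.3, 441.6, 216.5]
tcp_rot: [180.0, -0.0, 119.6]
ft_force: [-0.2, -0.2, -0.3]
finger_gap: 85.5
grip_force: 0.0
time: 2.88
tool_pos: [621.1, 131.9, 188.3]
tcp_rot: [180.0, -0.0, 77.7]
ft_force: [0.5, -0.8, 1.0]
finger_gap: 85.9
grip_force: 0.0
time: 3.88
tool_pos: [514.8, -186.1, 160.4]
tcp_rot: [180.0, -0.0, 36.0]
ft_force: [0.8, -0.4, -0.6]
finger_gap: 85.5
grip_force: 0.0
[ 514.79028416 -186.1158034   160.37078453] [ 1.79986391e+02 -4.08553589e-02  3.59958605e+01]
5 rows: shift cm [ 2.000e-03 -1.400e-02  2.367e+00] turn [ 0.     -0.0001 -0.0014]
```

View pics/hover.png

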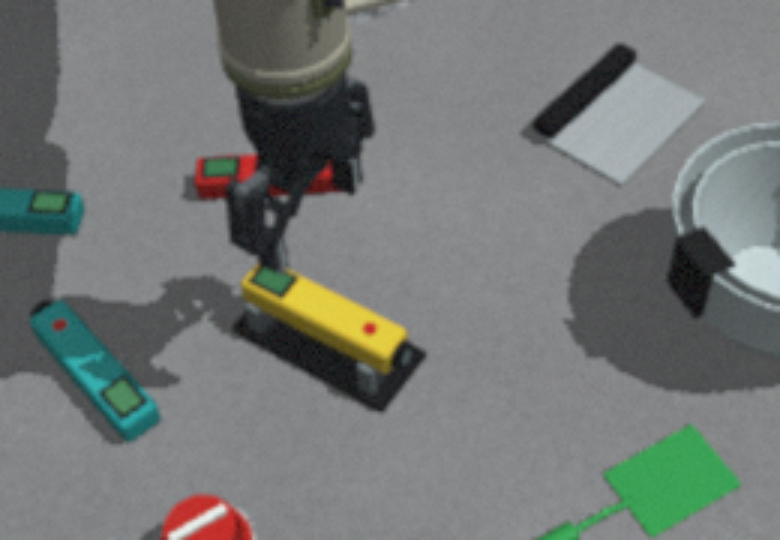

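The crop shows the open gripper above the yellow thermometer, which spans about (240,280)–(420,360) in the crop, with nothing in the way of a straight descent.

```bash
python3 -m handwheel '[[1,0,0,2.4,0,0,-0.007],[1,0,0,2.4,0,0,0],[1,0,0,2.4,0,0,0],[1,0,-0.05,2.4,0,0,0],[1,0,0,1.5,0,0,0],[1,0,0,0.74,0,0,0],[1,0,0,0,0,0,0],[1,0,0,0,0,0,0]]' 40
python3 -m handwheel '[[-1,0,0,0,0,0,0],[-1,0,0,0,0,0,0],[-1,0,0,0,0,0,0],[-1,0,0,0,0,0,0],[-1,0,0,0,0,0,0],[-1,0,0,0,0,0,0],[-1,0,0,0,0,0,0],[-1,0,0,0,0,0,0],[-1,0,0,0,0,0,0],[-1,0,0,0,0,0,0]]' 40
```

```text
time: 4.6
tool_pos: [515.0, -185.0, 42.1]
tcp_rot: [180.0, -0.0, 36.5]
ft_force: [0.2, -0.2, -0.7]
finger_gap: 85.3
grip_force: 0.0
time: 5.43
tool_pos: [514.9, -186.1, 42.7]
tcp_rot: [179.9, -0.0, 36.4]
ft_force: [-0.8, 0.4, 6.6]
finger_gap: 35.4
grip_force: 40.6
```

```bash
python3 -m handwheel '[[-1,0,0,-0.5,0,0,0],[-1,0,0,-1,0,0,0],[-1,0,0,-1.5,0,0,0],[-1,0,0,-1.5,0,0,0],[-1,0,0,-1.5,0,0,0],[-1,0,0,-1.5,0,0,0],[-1,0,0,-1,0,0,0],[-1,0,0,-0.5,0,0,0],[-1,0,0,0,0,0,0],[-1,0,0,0,0,0,0]]'
python3 - <<'E'
from h import *
s=sense();print(s['tool_pos'],s['tcp_rot'])
p=snapshot("scene");cv2.imwrite('pics/lift.png',cv2.resize(p['image'][120:300,180:440,::-1],None,fx=3,fy=3))
t=snapshot("top")
for n,q in(("scene",p),("top",t)):
    for k in("thermometer_center","lens","tab"):print(n,k,[(d['conf'],np.round(d['location'],1).tolist()) for d in place_of(q,k)[:4]])
E
```

```text
time: 6.27
tool_pos: [514.1, -185.6, 131.5]
tcp_rot: [-180.0, 0.0, 36.4]
ft_force: [-1.0, 0.7, -1.2]
finger_gap: 35.5
grip_force: 40.0
[ 514.10420497 -185.63826704  131.4804932 ] [-1.79993484e+02  3.96544268e-03  3.64036889e+01]
scene thermometer_center [(0.87, [471.3, -379.3, 10.5]), (0.74, [260.9, -425.9, 12.5]), (0.67, [322.2, -170.9, 15.5]), (0.58, [512.5, -183.6, 134.8])]
scene lens [(0.64, [225.7, -502.9, 15.7]), (0.59, [392.0, -409.3, 11.5]), (0.58, [581.3, -136.5, 133.5])]
scene tab [(0.65, [619.9, 89.0, 83.5])]
top thermometer_center [(0.87, [320.1, -173.5, 10.5]), (0.85, [509.1, -185.0, 131.1]), (0.83, [262.7, -422.5, 12.0]), (0.78, [471.8, -375.6, 14.5])]
top lens [(0.63, [395.4, -409.6, 16.5]), (0.62, [229.5, -499.7, 11.0]), (0.61, [342.3, -91.6, 15.1]), (0.54, [582.8, -135.7, 133.0])]
top tab [(0.82, [625.8, 83.2, 86.5])]
```

View pics/lift.png

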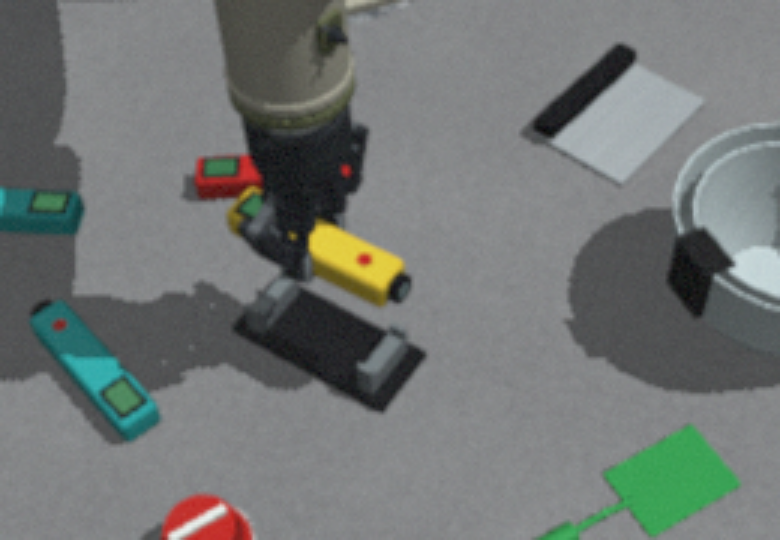

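The thermometer is level in the fingers and clear of the cradle, with its lens end at crop (400,288). Its centre agrees with the TCP to within a few mm. Next is the aim: tab at (624, 86, 89), bowl axis at (616, 195), so the outward direction is -85.8°.

```bash
python3 - <<'E'
from h import *
row(T([514.1,-185.6,131.5],[180,0,36.4]),T([637.4,-96.5,87],[180,0,94.2]),20)
E
```

```text
20 rows: shift cm [0.701 0.373 0.223] turn [ 0.      0.     -0.0504]
```

```bash
python3 -m handwheel '[[-1,0.7,0.37,0.223,0,0,-0.0504],[-1,0.7,0.37,0.223,0,0,-0.0504],[-1,0.7,0.37,0.223,0,0,-0.0504],[-1,0.7,0.37,0.223,0,0,-0.0504],[-1,0.7,0.37,0.223,0,0,-0.0504],[-1,0.7,0.37,0.223,0,0,-0.0504],[-1,0.7,0.37,0.223,0,0,-0.0504],[-1,0.7,0.37,0.223,0,0,-0.0504],[-1,0.7,0.37,0.223,0,0,-0.0504],[-1,0.7,0.37,0.223,0,0,-0.0504]]'
python3 -m handwheel '[[-1,0.7,0.37,0.223,0,0,-0.0504],[-1,0.7,0.37,0.223,0,0,-0.0504],[-1,0.7,0.37,0.223,0,0,-0.0504],[-1,0.7,0.37,0.223,0,0,-0.0504],[-1,0.7,0.37,0.223,0,0,-0.0504],[-1,0.7,0.37,0.223,0,0,-0.0504],[-1,0.7,0.37,0.223,0,0,-0.0504],[-1,0.7,0.37,0.223,0,0,-0.0504],[-1,0.7,0.37,0.223,0,0,-0.0504],[-1,0.7,0.37,0.223,0,0,-0.0504],[-1,0,0,0,0,0,0],[-1,0,0,0,0,0,0]]'
python3 - <<'E'
from h import *
s=sense();print(s['tool_pos'],s['tcp_rot'])
p=snapshot("scene");t=snapshot("top")
a=[cv2.resize(q['image'][y:y+130,x:x+200,::-1],None,fx=3.5,fy=2.2*3.5/3.5) if 0 else cv2.resize(q['image'][y:y+100,x:x+200,::-1],None,fx=3,fy=3) for q,y,x in((p,180,290),(t,110,200))]
cv2.imwrite('pics/aim.png',np.vstack(a)[:600])
for n,q in(("scene",p),("top",t)):
    for k in("thermometer_center","lens","tab"):print(n,k,[(d['conf'],np.round(d['location'],1).tolist()) for d in place_of(q,k) if d['location'][0]>550])
E
```

```text
time: 7.5
tool_pos: [587.4, -156.7, 109.0]
tcp_rot: [-180.0, 0.0, 65.4]
ft_force: [0.3, 0.4, -0.4]
finger_gap: 35.4
grip_force: 40.0
time: 8.5
tool_pos: [636.8, -96.3, 86.6]
tcp_rot: [-180.0, -0.0, 94.1]
ft_force: [-0.3, -0.2, -0.7]
finger_gap: 35.4
grip_force: 40.1
[636.84183024 -96.26378757  86.63544318] [-1.79952042e+02 -5.63475856e-03  9.41199396e+01]
scene thermometer_center [(0.68, [632.7, -97.0, 90.7])]
scene lens [(0.86, [631.2, -16.3, 86.0])]
scene tab [(0.75, [622.4, 86.5, 87.2])]
top thermometer_center [(0.83, [633.6, -96.9, 85.7])]
top lens [(0.72, [634.2, -13.4, 90.4])]
top tab [(0.63, [626.5, 85.7, 86.4])]
```

View pics/aim.png

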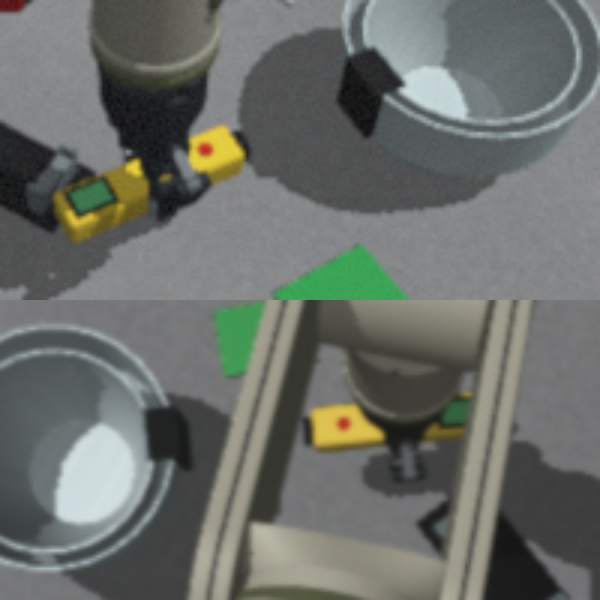

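The lens (crop 240,143) points level at the tab (crop 365,95) from about 100 mm, and the beam's predicted miss is about 1 mm. Hold for the reading, then raise.

```bash
python3 -m handwheel '[[-1,0,0,0,0,0,0],[-1,0,0,0,0,0,0],[-1,0,0,0,0,0,0],[-1,0,0,0,0,0,0],[-1,0,0,0,0,0,0],[-1,0,0,0,0,0,0],[-1,0,0,0,0,0,0],[-1,0,0,0,0,0,0],[-1,0,0,0,0,0,0],[-1,0,0,0,0,0,0],[-1,0,0,0,0,0,0],[-1,0,0,0,0,0,0]]'
python3 -m handwheel '[[-1,0,0,0,0,0,0],[-1,0,0,0,0,0,0],[-1,0,0,0,0,0,0],[-1,0,0,0,0,0,0],[-1,0,0,0,0,0,0],[-1,0,0,0,0,0,0],[-1,0,0,0,0,0,0],[-1,0,0,0,0,0,0]]'
python3 -m handwheel '[[-1,0,0,-0.8,0,0,0],[-1,0,0,-1.8,0,0,0],[-1,0,0,-2.2,0,0,0],[-1,0,0,-2.2,0,0,0],[-1,0,0,-2.2,0,0,0],[-1,0,0,-2.2,0,0,0],[-1,0,0,-2.2,0,0,0],[-1,0,0,-2.2,0,0,0],[-1,0,0,-2.2,0,0,0],[-1,0,0,-1.8,0,0,0],[-1,0,0,-1,0,0,0],[-1,0,0,-0.4,0,0,0]]'
python3 -m handwheel '[[-1,0,0,0,0,0,0],[-1,0,0,0,0,0,0],[-1,0,0,0,0,0,0],[-1,0,0,0,0,0,0],[-1,0,0,0,0,0,0],[-1,0,0,0,0,0,0]]'
python3 - <<'E'
from h import *
p=snapshot("scene");cv2.imwrite('pics/end.png',p['image'][:,:,::-1])
for k in("thermometer_center","lens","tab"):print(k,[(d['conf'],np.round(d['location'],1).tolist()) for d in place_of(p,k) if d['location'][0]>550])
E
```

```text
time: 9.9
tool_pos: [637.1, -96.5, 87.1]
tcp_rot: [-180.0, 0.0, 94.2]
ft_force: [-0.5, -0.6, -1.2]
finger_gap: 35.3
grip_force: 40.0
time: 10.57
tool_pos: [637.1, -96.6, 87.1]
tcp_rot: [-180.0, 0.0, 94.2]
ft_force: [0.9, 0.5, -1.4]
finger_gap: 35.7
grip_force: 40.0
time: 11.57
tool_pos: [637.9, -96.7, 302.2]
tcp_rot: [179.8, 0.1, 94.2]
ft_force: [-0.9, 0.6, -0.5]
finger_gap: 35.6
grip_force: 40.1
time: 12.07
tool_pos: [636.8, -96.5, 298.2]
tcp_rot: [-179.9, -0.0, 94.2]
ft_force: [0.3, 1.0, -1.6]
finger_gap: 35.3
grip_force: 40.1
thermometer_center [(0.85, [632.5, -94.4, 304.2])]
lens [(0.6, [626.9, -16.2, 298.0])]
tab [(0.71, [624.2, 85.6, 85.2])]
```

View pics/end.png

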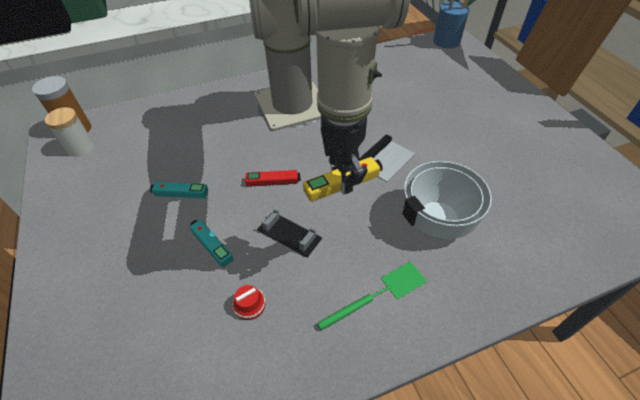

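The thermometer is held level at about 300 mm (343,180), and the bowls, timer, scraper and spatula are where they started.

```bash
python3 -c "from bench import *;print(hand_in())"
```

```text
the job is handed in; nothing more can be done
None
```

The job is handed in: I held the yellow thermometer about 10 cm from the tab, aimed at its middle, for about 2 s. It is now level and still in the gripper about 30 cm above the worktop, and the bowls, timer, scraper and spatula look unmoved in the last picture; no verdict came back.

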